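# Press a sample pellet in the locking bench press and release it

## Robot

A 6-joint arm with a two-finger parallel gripper is mounted at the origin on the work surface. World frame = base frame: x ahead of the robot, y to its left, z up, the work surface at z = 0. Lengths are in mm, angles in rad, forces in N, time in s.
With the tool pointing down it reaches from about 400 to 925 mm from the base axis. Payload 12.5 kg.
Tool frame: the origin (TCP) lies at the very end of the fingers, on their centre line; the grasp point (between the pads) lies 19 mm behind it; z points along the fingers, y is the line along which they close (so a half turn about z gives the same grasp; the last joint's range is limited). The gripper opens to 95 mm and grips with 3 to 60 N. Pads are 20 mm wide; open, the fingers measure 119 mm over their backs; the gripper's body (75 mm by 180 mm) begins 59 mm behind the grasp point.
Start: joints at [-1.441, 0.491, 1.559, -0, 1.092, -0.106], TCP at [146.035, -607.717, 214.661] pointing down, gripper open.
Joint ranges: [-3.1, 3.1], [-0.84, 2.19], [0.05, 2.79], [-1.13, 4.28], [0.06, 2.93], [-2.69, 2.69]. Speed limits (rad/s): [2.22, 2.22, 2.79, 3.14, 3.14, 3.14].

## Interface

Orientations are given as [roll, pitch, yaw] about the fixed x, y, z axes, in that order (R = Rz(yaw) Ry(pitch) Rx(roll)).
In Python, from cell import state, imaging, env, spot_in, mark_of gives the robot as it stands. The module is installed in compiled form; this text tells all that it offers.
- The arm moves only by the tool step_arm, never from a script. Its argument "increments" is a list of rows, each an object with "slide": the shift along the tool's x, y, z in m, a list of three; "roll": the turn about the tool's z in rad. A call has 1 to 5 rows; each row is the pose to reach, as a shift and turn from the pose commanded when the call began, along the tool's axes at that moment; what a row does not reach only later rows make up. A row lasts 1/8 s, in which the tool goes at most 62.5 mm and 10.7 degrees, less where a joint would pass 70% of its speed; a pose out of reach is approached as far as the arm can. A call with a gripper value outside its range is refused whole. "fingers" is the opening, from 0 (shut) to 1 (fully open), set as the call begins (left out, the last holds). The fingers move at their own pace and stop on an object; the grip force is fixed at half the most. Time passes only in rows, so rows that repeat a pose let the fingers close. It gives the time, the measured TCP pose, the force, the opening and the grip force at its end, in the units of the state.
- state(): the state, without advancing time (a new reading comes with each control period).
- imaging.read_camera(name): name is "side" or "top" or "wrist"; returns a dict with "color" (480x640x3 uint8, red, green, blue), "z_map" (480x640 float32, mm along the optical axis (not along the pixel's ray), 0 where there is no reading), "intrinsics" (3x3 intrinsics, pixels), "distortion" ([k1, k2, p1, p2, k3] as OpenCV has them; the pictures are not rectified), "camera_from_world" (4x4, takes a point from world to camera coordinates). Camera axes: x right, y up, looking along -z (the intrinsics and any distortion apply to the point x, -y, -z); pixel columns grow to the right and rows downward; lengths in mm; the calibration is good to about 2 mm. A picture is of the moment at which its call begins.
- env.job_done(): hands the job in; it is judged then, once.
Trained networks look in the newest picture that a camera, given by its name, has taken for a name from the list of things; names that differ only in an ending like _2 or _b are one class to them, and where a whole thing is asked for, a point or a joint stands for the part that bears it (a point fixed in the world has none). Each returns a list of dicts, best first, with "confidence" (0 to 1); they miss things now and then, are a little off and sometimes report something else, mostly with a low value. They report only what shows in the picture. A call takes as long as a camera call. They do not tell look-alikes from the thing itself.
- spot_in(camera, target): "bbox" ([left, top, right, bottom] in pixels, round what is visible of it).
- mark_of(camera, target): "uv" ([column, row] in pixels: a listed point, or the origin of a listed thing).
The state is a dict: "t": time; "joints": joint angles; "qvel": joint speeds; "tau": joint torques, N m; "eef_pos": TCP position; "tcp_rot": TCP orientation; "ft_force": force on the tool from outside, world axes, zero at the start; "moment": the same for the moment, N m; "opening": opening from 0.0 (shut) to 1.0 (fully open); "grip_force": force on a finger pad.
Only numpy, scipy, OpenCV 4.12 (cv2) and the standard library are available. Lean on these libraries where they do the work, as an engineer would, in place of code of your own. Each camera call takes 0.05 s, during which the arm holds its last target. There are 200 camera calls.

## Task

Slide the steel pellet die along the press bed gently until it is fully home in the V stop, and let go of it. Push the press handle down over centre until it locks and holds the die by itself with the plunger pressed fully in, without forcing the handle hard against its stop, and take your hand off it. Then flick the release lever at the back so that the jaw springs open, and leave the die standing in the V stop with the lever free and the other bench things undisturbed.

Things in the scene. Friction and masses are not known exactly. Their poses are not given: they have to be found in the camera images.
- press: Bench press like locking pliers bolted flat to the bench: base plate 375 x 90 x 8 mm, two upright cheeks (85 mm long, 40 mm over their outsides, tops at z = 103 mm) holding jaw and handle. Fixed. Origin: on the bench between the cheeks. x runs along the plate from handle end (-120 mm) to jaw end (+255 mm), y across, z up. The plate's top, z = 8 mm, is the bed.
- stop: The V stop fixed on the bed under the jaw: two upright dark plates 6 mm thick, 26 mm long, 28 mm high above the bench, at 90 degrees to each other, open to the press's +x. The round die fits into the V.
- seat (a point): The point on the bed (z = 8 mm) where the die's centre is when it is fully home in the V stop: press x = +90, y = 0 mm.
- die: Loose steel pellet die, about 0.42 kg: upright round puck 44 mm across, 30 mm high, with a flat tail (14 mm wide, 10 mm high) along its own +x to an upright grip tab. Origin: centre of the puck's underside. Starts flat on the bed 40 to 75 mm out from the seat along press +x, up to 6 mm off to a side, turned up to 0.2 rad, tail pointing away from the press.
- die_tab (a point): Centre of the top face of the die's grip tab: die x = +78 mm, 42 mm above the die's underside. The tab is 22 mm long along the tail, 16 mm wide across it (pinch it by this width) and reaches down to the bed.
- plunger (a joint): How far the die's plunger is pushed down (m): 0 at the start, 0.006 fully in. The plunger is a steel rod 20 mm across in the middle of the puck's top; its flat top stands 7 mm above the puck at 0 and 1 mm when fully in. It moves with about 8 N of friction and stays where it is pushed.
- jaw: The moving upper jaw, a steel arm hinged between the cheeks at press x = +20, z = 85 mm (its origin), reaching over the seat; it carries the sprung round rubber pad at its nose. It swings down as the handle is pushed down. Its top stays under 125 mm above the bench.
- pad_tip (a point): The lowest point of the jaw's rubber pad, above the seat. About 47 to 60 mm above the bench with the handle up (the die with its plunger out is 45 mm high on the bed, so it slides under), about 39 mm with the press locked on the die.
- handle: Handle: flat bar with black rubber grip (85 x 26 x 14 mm), 135 mm long, from its pivot (origin; press x = -30, y = 0, z = 90 mm) towards press -x. Starts 17 to 41 deg up; it is pushed down to lock. Its clocking on the hub (0.15 rad either way) and its sag at the start (to 0.13 rad) vary and are not known, so the height where it goes over centre is not known beforehand.
- handle_end (a point): End of the handle's grip, on its centre line, 135 mm from the pivot. Pushed 90 mm from the pivot the slightly springy handle resists with up to 8 to 13 N, then gives way over centre (about 3 deg further) to its stop, nearly level (this end then 56 to 98 mm above the bench), and stays locked. On the stop the force climbs some 6 N per mm. Let go before that, it springs up.
- release (a joint): Angle of the release lever (rad): 0 at rest, 0.32 when pressed right down. It meets the locked handle's mechanism at about 0.07 and kicks it back over centre by about 0.2; a light spring brings the lever back. Pressing its paddle takes some 3 to 6 N.
- release_pad (a point): Centre of the top face of the release lever's paddle, a square steel plate 34 x 34 x 6 mm behind the handle's end at press x = -216, y = 0, 50 mm above the bench at rest. The lever's hinge is at press x = -105, z = 35 mm: pressing the paddle down 30 mm brings the lever to about 0.28 rad.
- flask: Bystander: amber glass conical flask, 52 mm across the foot, 78 mm high, beyond the press. Origin at the centre of its underside.
- jar: Bystander: small jar with a red lid, 52 mm across, 62 mm high, beyond the press. Origin at the centre of its underside.
- weighing_dish: Bystander: square aluminium dish 70 x 70 x 18 mm with rock crumbs, on the robot's side of the press. Origin at the centre of its underside.
Not all that is in view belongs to the job. Of the things shaped like the die, the steel one is meant.

How it is judged:
By the outcome, as a careful person would: the job done as asked, in the order asked, and still so for the second after the job is handed in, with the robot touching nothing.
It also fails if it takes over 67 s, if anything falls off the work surface, if the arm or the gripper's body presses on something with over 40 N, if the wrist force passes 120 N, or if a joint passes its speed limit or range.

## Working session

There is one attempt and no reset: what is moved stays moved. The work goes in short steps, Python scripts to look and compute and a tool call to move; the robot and the scene stay as the last step left them, time stands still between calls to the robot, and variables do not carry over. Pictures are saved under pics/ and viewed, at most 10 in all, crops included, and the job is handed in when it is done.

Besides the shell and the picture viewer there is one more tool, called after "Emit:" as name([rows], argument=value, ...), one row to a line, values as JSON. step_arm: Moves the arm, as the interface text tells. Its arguments: {"type":"object","properties":{"increments":{"type":"array"},"fingers":{"type":"number"}},"required":["increments"]}

```bash
mkdir -p pics; cat > h.py <<'E'
import numpy as np, cv2
from cell import state, imaging, env, spot_in, mark_of
def ray(c,uv):
    p=cv2.undistortPoints(np.array([[uv]],float),c["intrinsics"],np.array(c["distortion"],float))[0,0]
    M=np.linalg.inv(c["camera_from_world"]); d=M[:3,:3]@np.array([p[0],-p[1],-1.0]); return M[:3,3],d
def at_z(c,uv,z):
    o,d=ray(c,uv); return o+d*(z-o[2])/d[2]
def at_depth(c,uv):
    u,v=int(round(uv[0])),int(round(uv[1])); w=c["z_map"][max(v-2,0):v+3,max(u-2,0):u+3]; w=w[w>0]
    if not len(w): return None
    o,d=ray(c,uv); return o+d*np.median(w)
def proj(c,P):
    q=c["camera_from_world"]@np.append(P,1); k=np.array([[q[0],-q[1],-q[2]]])
    return cv2.projectPoints(k,np.zeros(3),np.zeros(3),c["intrinsics"],np.array(c["distortion"],float))[0][0,0]
def save(c,n): cv2.imwrite("pics/"+n+".png",cv2.cvtColor(c["color"],cv2.COLOR_RGB2BGR))
E
python3 - <<'E'
from h import *
np.set_printoptions(precision=1,suppress=True)
print(state())
for cam in ("top","side"):
    c=imaging.read_camera(cam); save(c,cam+"0")
    print(cam,np.linalg.inv(c["camera_from_world"])[:3,3])
    for t in "press seat die die_tab pad_tip handle handle_end release_pad flask jar weighing_dish".split():
        for m in mark_of(cam,t)[:3]:
            print(t,np.round(m["confidence"],2),np.array(m["uv"]),at_depth(c,m["uv"]))
E
```

```text
{'t': 0.0, 'joints': array([-1.4,  0.5,  1.6,  0. ,  1.1, -0.1]), 'qvel': array([ 0.,  0., -0., -0., -0., -0.]), 'tau': array([  0. , -61.3, -25.8,   0.1,   0. ,  -0. ]), 'eef_pos': array([ 146. , -607.5,  214.1]), 'tcp_rot': array([-3.1, -0. ,  0.2]), 'ft_force': array([0.4, 0.5, 0.8]), 'moment': array([0., 0., 0.]), 'grip_force': 0.0, 'opening': 0.9993969097562614}
top [441.   24.7 865.4]
press 0.71 [351.2 231.5] [493.8 -15.8 116.3]
seat 0.85 [307.7 241.2] [477.9  59.8 102.3]
die 0.76 [233.7 342.2] [291.4 202.1  34.4]
die 0.74 [283.4 254.4] [455.9 108.4  43.3]
die_tab 0.95 [267. 330.] [315.  138.6  41.6]
die_tab 0.77 [239. 260.] [445.5 191.2  49. ]
pad_tip 0.52 [409.9 120. ] [ 706.3 -129.5   61. ]
handle 0.57 [370.5 216.9] [520.2 -50.4 103.4]
handle_end 0.72 [441.8 189.2] [ 558.4 -159.5  163.3]
release_pad 0.56 [464.5 191.4] [ 573.1 -231.4   49.2]
flask 0.72 [306.3 243.2] [474.4  62.3 101.6]
flask 0.56 [290.7 123.4] [705.9  94.8  48.5]
flask 0.32 [283.4 252. ] [460.4 108.4  44.2]
jar 0.61 [413.4 123.1] [ 700.5 -136.    60.5]
jar 0.59 [351.5 227.9] [500.1 -16.4 115.2]
jar 0.34 [369.
[... 152 characters left out ...]
ess 0.4 [330.2 339.6] [452.7 132.6  33.1]
seat 0.7 [350.5 177.8] [ 548.1 -152.9  168.5]
seat 0.68 [330.5 316.1] [488.8  60.1   7.8]
die 0.95 [331.2 339.4] [451.3 131.8  33.4]
die 0.74 [408.7 428.7] [285.7 230.   27.5]
die_tab 0.87 [412.3 363.4] [316.3 129.8  40.6]
die_tab 0.79 [318.9 361.9] [440.5 193.9  49.1]
pad_tip 0.45 [334.6 303.5] [496.1  28.6   9.2]
pad_tip 0.37 [344.9 239.4] [510.3 -46.  100.4]
handle 0.89 [341.  239.5] [516.5 -42.4 100.6]
handle_end 0.97 [348.6 177. ] [ 552.3 -153.2  169.2]
release_pad 0.53 [355. 208.] [ 573.7 -234.7   49.7]
flask 0.71 [213.2 293.7] [704.  115.   22.6]
jar 0.61 [280.1 235.2] [ 706.5 -124.8    6. ]
weighing_dish 0.91 [409.  301.3] [373.2 -25.2  17.9]
```

View pics/top0.png

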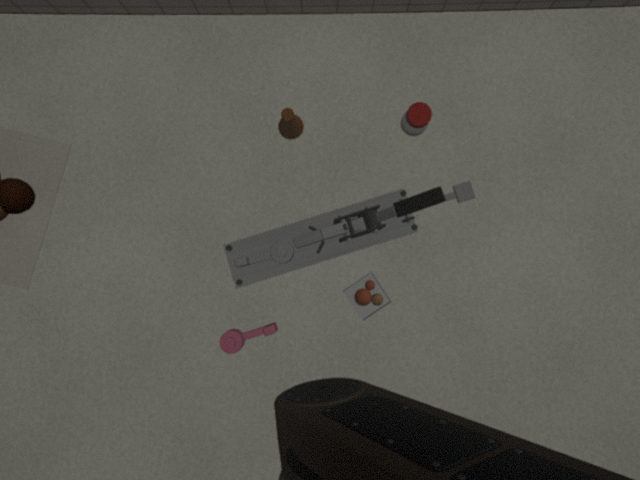

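View pics/side0.png

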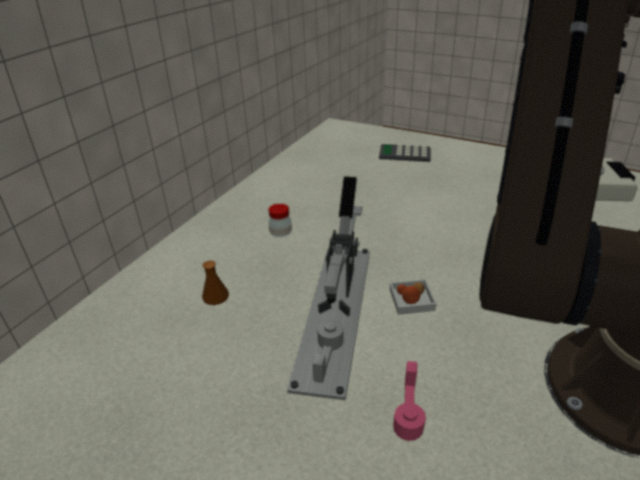

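The top view shows the steel die on the bed at about (283,250) with its tab at (242,261). The pink one at (232,341) is the look-alike. The plate's bolts are near (228,247), (239,283), (404,193) and (415,228), and the release paddle is at (463,191). The side view agrees: die at (331,330), black handle grip raised at (348,195).

```bash
cat >> h.py <<'E'
def tcp():
    from scipy.spatial.transform import Rotation as R
    s=state(); return s,np.array(s["eef_pos"]),R.from_euler("xyz",s["tcp_rot"]).as_matrix()
E
python3 - <<'E'
from h import *
np.set_printoptions(precision=4,suppress=True)
c=imaging.read_camera("top")
B=np.array([at_z(c,p,8)[:2] for p in [(228.5,247.5),(239,282.5),(403.5,193),(415,228)]])
a,b=(B[0]+B[1])/2,(B[2]+B[3])/2
u=(a-b)/np.linalg.norm(a-b); print(B,np.linalg.norm(a-b),"ang",np.arctan2(u[1],u[0]),"origin",(a+b)/2-67.5*u)
for p in [(283,250)]: print(at_z(c,p,45))
print(at_z(c,(241.5,261),50), at_z(c,(463,191),50))
s,p,R=tcp(); print(p,R,s["tcp_rot"])
for w in [(450,-350,230),(500,-20,230),(443,192,200)]: print(R.T@(np.array(w)-p))
E
```

```text
[[ 470.4543  220.5561]
 [ 401.7244  199.0029]
 [ 577.3427 -125.2534]
 [ 507.9208 -146.7442]] 361.8203143691715 ang 1.8696890372605537 origin [509.2367 -27.6169]
[464.1959 109.0621  45.    ]
[443.6598 186.2561  50.    ] [ 573.7229 -228.4097   50.    ]
[ 146.0311 -607.7121  214.6797] [[ 0.9723  0.2337  0.    ]
 [ 0.2337 -0.9723 -0.0001]
 [-0.      0.0001 -1.    ]] [3.1415 0.     0.2358]
[ 355.7697 -179.5541  -15.3484]
[ 481.4907 -488.7373  -15.3881]
[ 475.6031 -708.191    14.5854]
```

Emit:
step_arm([
  {"slide": [0.053,-0.027,-0.003],"roll": -0.18},
  {"slide": [0.107,-0.054,-0.006],"roll": -0.36},
  {"slide": [0.16,-0.081,-0.009],"roll": -0.54},
  {"slide": [0.214,-0.108,-0.012],"roll": -0.72},
  {"slide": [0.267,-0.135,-0.015],"roll": -0.9},
])

```text
t: 1.88
eef_pos: [375.4, -412.7, 229.9]
tcp_rot: [3.141, 0.0, 1.142]
ft_force: [1.1, -0.3, -0.4]
opening: 1.003
grip_force: 0.0
```

```bash
python3 - <<'E'
from h import *
np.set_printoptions(precision=4,suppress=True)
s,p,R=tcp(); print(s["t"],p,s["tcp_rot"])
for w in [(470,-300,230),(500,-20,230),(443.5,188,150)]: print(R.T@(np.array(w)-p))
E
```

```text
1.875 [ 375.4279 -412.7173  229.9419] [3.1411 0.0003 1.1416]
[141.8502  39.0843  -0.0866]
[408.936  -50.1633  -0.215 ]
[ 574.5809 -188.1373   79.6674]
```

Emit:
step_arm([
  {"slide": [0.06,0.006,0],"roll": -0.14},
  {"slide": [0.12,0.006,0],"roll": -0.28},
  {"slide": [0.18,0.004,0],"roll": -0.42},
  {"slide": [0.24,-0.005,0],"roll": -0.56},
  {"slide": [0.3,-0.02,0],"roll": -0.69},
])

```text
t: 2.5
eef_pos: [482.9, -131.8, 229.7]
tcp_rot: [3.141, 0.0, 1.83]
ft_force: [1.3, -0.6, -0.1]
opening: 1.001
grip_force: 0.0
```

```bash
python3 - <<'E'
from h import *
np.set_printoptions(precision=4,suppress=True)
s,p,R=tcp(); print(s["t"],p,s["tcp_rot"])
for w in [(443.5,170,170)]: print(R.T@(np.array(w)-p))
E
```

```text
2.5 [ 482.8979 -131.7842  229.7338] [3.1411 0.0004 1.8301]
[301.8236  39.2578  59.6266]
```

Emit:
step_arm([
  {"slide": [0.06,0.008,0],"roll": 0},
  {"slide": [0.12,0.016,0],"roll": 0},
  {"slide": [0.18,0.024,0.01],"roll": 0},
  {"slide": [0.241,0.032,0.03],"roll": 0},
  {"slide": [0.302,0.039,0.04],"roll": 0},
])

```text
t: 3.12
eef_pos: [443.7, 168.5, 189.4]
tcp_rot: [3.142, 0.0, 1.826]
ft_force: [1.4, -0.1, 0.3]
opening: 0.997
grip_force: 0.0
```

```bash
python3 - <<'E'
from h import *
np.set_printoptions(precision=4,suppress=True)
c=imaging.read_camera("wrist"); save(c,"w1")
s,p,R=tcp(); print(s["t"],p,s["tcp_rot"])
for t in "die_tab die seat pad_tip".split():
    for m in mark_of("wrist",t)[:2]:
        z={"die_tab":50,"die":8,"seat":8,"pad_tip":55}[t]
        print(t,m["confidence"],m["uv"],at_z(c,m["uv"],z),at_depth(c,m["uv"]))
E
```

```text
3.175 [441.8828 173.7687 188.5138] [-3.1404 -0.0014  1.8286]
die_tab 0.8 [329.1, 209.1] [443.8314 188.6196  50.    ] [443.8336 188.6132  49.956 ]
die_tab 0.56 [185.6, 227.1] [320.7842 139.7625  50.    ] [317.9704 137.3194  41.8905]
die 0.63 [327.4, 276.9] [462.7588 111.583    8.    ] [459.5777 122.7429  40.3058]
die 0.61 [190.3, 145.9] [297.1907 209.3555   8.    ] [305.463  210.8482  30.199 ]
```

View pics/w1.png

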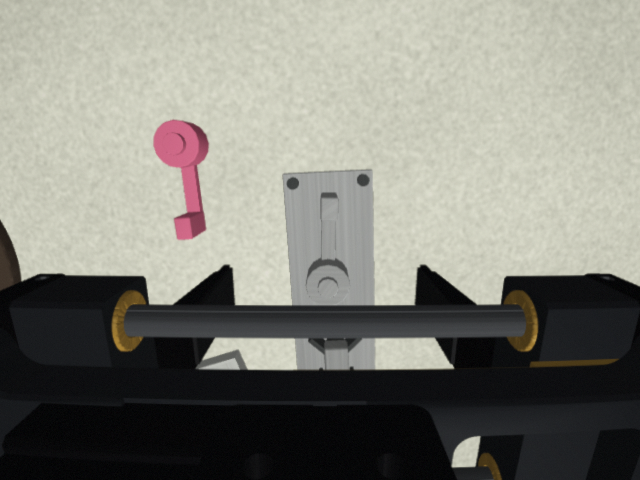

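Emit:
step_arm([
  {"slide": [0.014,0.0055,0.04],"roll": 0},
  {"slide": [0.014,0.0055,0.09],"roll": 0},
  {"slide": [0.014,0.0055,0.13],"roll": 0},
  {"slide": [0.014,0.0055,0.162],"roll": 0},
  {"slide": [0.014,0.0055,0.162],"roll": 0},
])

```text
t: 4.0
eef_pos: [445.8, 179.9, 26.7]
tcp_rot: [-3.138, 0.0, 1.823]
ft_force: [0.2, 0.5, 0.9]
opening: 1.005
grip_force: 0.0
```

Emit:
step_arm([
  {"slide": [0,0,0],"roll": 0},
  {"slide": [0,0,0],"roll": 0},
  {"slide": [0,0,0],"roll": 0},
  {"slide": [0,0,0],"roll": 0},
  {"slide": [0,0,0],"roll": 0},
], fingers=0.1)

```text
t: 4.62
eef_pos: [446.1, 181.6, 28.1]
tcp_rot: [3.141, 0.0, 1.826]
ft_force: [-0.4, 0.4, -0.2]
opening: 0.532
grip_force: 0.0
```

```bash
python3 - <<'E'
from h import *
np.set_printoptions(precision=4,suppress=True)
s,p,R=tcp(); print(s)
c=imaging.read_camera("wrist");save(c,"w2")
c=imaging.read_camera("side")
for t in ["seat","release_pad","handle_end"]:
    for m in mark_of("side",t)[:2]: print(t,m["confidence"],at_depth(c,m["uv"]),at_z(c,m["uv"],8))
E
```

```text
{'t': 4.625, 'joints': array([ 0.2495,  0.589 ,  2.074 , -0.0002,  0.4783, -0.0055]), 'qvel': array([ 0.0007,  0.0055, -0.0009, -0.0012, -0.0026,  0.0004]), 'tau': array([ -0.023 , -53.1786, -11.3204,   0.0375,   0.0388,  -0.0004]), 'eef_pos': array([446.0509, 181.6491,  28.0974]), 'tcp_rot': array([3.1413, 0.0001, 1.826 ]), 'ft_force': array([-0.3767,  0.4203, -0.1651]), 'moment': array([-0.0053, -0.1095,  0.0301]), 'grip_force': 0.0, 'opening': 0.5320059415854329}
```

Emit:
step_arm([
  {"slide": [0.007,0,0.002],"roll": 0},
  {"slide": [0.007,0,0.002],"roll": 0},
  {"slide": [0.007,0,0.002],"roll": 0},
  {"slide": [0.007,0,0.002],"roll": 0},
  {"slide": [0.007,0,0.002],"roll": 0},
], fingers=0.1)

```text
t: 5.5
eef_pos: [444.2, 188.3, 25.8]
tcp_rot: [-3.141, 0.0, 1.826]
ft_force: [-0.1, 0.9, -2.5]
opening: 0.168
grip_force: 29.9
```

```bash
python3 - <<'E'
from h import *
np.set_printoptions(precision=4,suppress=True)
s,p,R=tcp(); print(s["t"],p,s["tcp_rot"],s["ft_force"],s["moment"],s["opening"],s["grip_force"])
c=imaging.read_camera("wrist");save(c,"w3")
c=imaging.read_camera("side"); save(c,"s3")
for t in ["seat","release_pad","handle_end","die"]:
    for m in mark_of("side",t)[:2]: print(t,m["confidence"],m["uv"],at_depth(c,m["uv"]),at_z(c,m["uv"],8))
E
```

```text
5.5 [444.1889 188.2865  25.8329] [-3.1414  0.0001  1.8257] [-0.1004  0.9079 -2.538 ] [0.3296 0.084  0.0023] 0.1680574715438804 29.930342137813568
die 0.93 [408.9, 431.5] [284.848  230.1958  21.818 ] [286.8078 221.1003   8.    ]
die 0.64 [328.2, 338.7] [414.3437 211.3957 126.74  ] [467.7331 110.9941   8.    ]
```

View pics/w3.png

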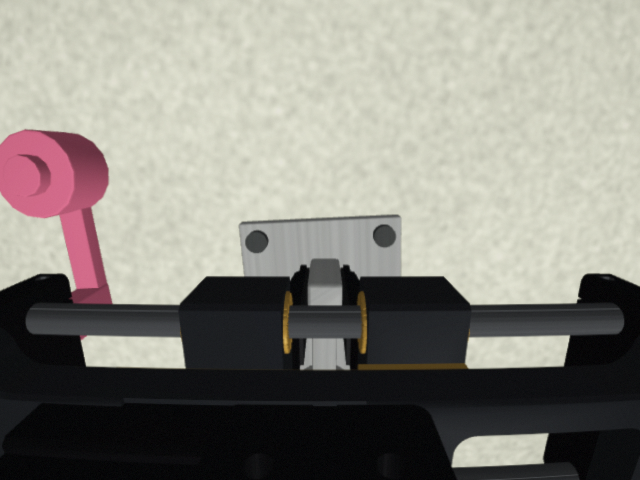

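```bash
python3 - <<'E'
from h import *
np.set_printoptions(precision=4,suppress=True)
c=imaging.read_camera("wrist")
P=[at_z(c,p,8)[:2] for p in [(257,241.5),(384,236)]]
d=P[1]-P[0]; print(P,np.linalg.norm(d),"ang",np.arctan2(d[1],d[0])+np.pi/2, (P[0]+P[1])/2)
# bench edge corners of plate
Q=[at_z(c,p,8)[:2] for p in [(240,223.5),(400.5,215.5)]]
d=Q[1]-Q[0]; m=(Q[0]+Q[1])/2; a=np.arctan2(d[1],d[0])+np.pi/2
print(Q,np.linalg.norm(d),a,m,"origin",m-255*np.array([np.cos(1.867),np.sin(1.867)]))
c=imaging.read_camera("side")
E
```

```text
[array([403.9201, 198.1724]), array([471.5373, 219.0057])] 70.75392503078173 ang 1.8696736307012518 [437.7287 208.589 ]
[array([392.6771, 205.8173]), array([476.9778, 232.3386])] 88.37416227373116 1.875597141291406 [434.8274 219.0779] origin [509.2597 -24.8172]
```

Emit:
step_arm([
  {"slide": [-0.004,0,0],"roll": -0.01},
  {"slide": [-0.01,0,0],"roll": -0.02},
  {"slide": [-0.016,0,0],"roll": -0.03},
  {"slide": [-0.023,0,0],"roll": -0.043},
  {"slide": [-0.03,0.0005,0],"roll": -0.043},
])

```text
t: 6.52
eef_pos: [452.4, 158.9, 25.9]
tcp_rot: [-3.142, 0.0, 1.869]
ft_force: [-0.3, -0.1, -4.6]
opening: 0.163
grip_force: 30.0
```

Emit:
step_arm([
  {"slide": [-0.006,0,0],"roll": 0},
  {"slide": [-0.011,0,0],"roll": 0},
  {"slide": [-0.015,0,0],"roll": 0},
  {"slide": [-0.018,0,0],"roll": 0},
  {"slide": [-0.018,0,0],"roll": 0},
])

```text
t: 7.15
eef_pos: [457.6, 142.1, 25.9]
tcp_rot: [3.142, 0.0, 1.869]
ft_force: [-0.8, -0.4, -4.5]
opening: 0.17
grip_force: 30.0
```

Emit:
step_arm([
  {"slide": [-0.002,0,0],"roll": 0},
  {"slide": [-0.004,0,0],"roll": 0},
  {"slide": [-0.005,0,0],"roll": 0},
  {"slide": [-0.006,0,0],"roll": 0},
  {"slide": [-0.006,0,0],"roll": 0},
])

```text
t: 7.78
eef_pos: [459.4, 136.4, 25.9]
tcp_rot: [3.142, 0.0, 1.869]
ft_force: [-0.5, -0.7, -4.3]
opening: 0.163
grip_force: 30.0
```

Emit:
step_arm([
  {"slide": [-0.001,0,0],"roll": 0},
  {"slide": [-0.002,0,0],"roll": 0},
  {"slide": [-0.0025,0,0],"roll": 0},
  {"slide": [-0.003,0,0],"roll": 0},
  {"slide": [-0.003,0,0],"roll": 0},
])

```text
t: 8.4
eef_pos: [459.6, 135.6, 26.2]
tcp_rot: [3.141, -0.002, 1.869]
ft_force: [-5.5, 26.5, 0.9]
opening: 0.168
grip_force: 30.0
```

Emit:
step_arm([
  {"slide": [0.0005,0,0],"roll": 0},
  {"slide": [0.001,0,0.0005],"roll": 0},
  {"slide": [0.0015,0,0.0005],"roll": 0},
  {"slide": [0.0015,0,0.0005],"roll": 0},
])

```text
t: 8.9
eef_pos: [459.6, 135.9, 25.7]
tcp_rot: [3.141, -0.001, 1.869]
ft_force: [-3.2, 11.0, 0.8]
opening: 0.172
grip_force: 30.0
```

```bash
python3 - <<'E'
from h import *
np.set_printoptions(precision=4,suppress=True)
s,p,R=tcp(); print(s["t"],p,s["tcp_rot"],s["ft_force"],s["moment"])
c=imaging.read_camera("side"); save(c,"s4")
cv2.imwrite("pics/s4c.png",cv2.resize(cv2.cvtColor(c["color"][200:400,230:450],cv2.COLOR_RGB2BGR),None,fx=3,fy=3,interpolation=2))
E
```

```text
8.9 [459.6061 135.8696  25.7212] [ 3.1412 -0.0005  1.8689] [-3.1632 11.021   0.8083] [ 1.7858  0.3465 -0.0715]
```

View pics/s4c.png

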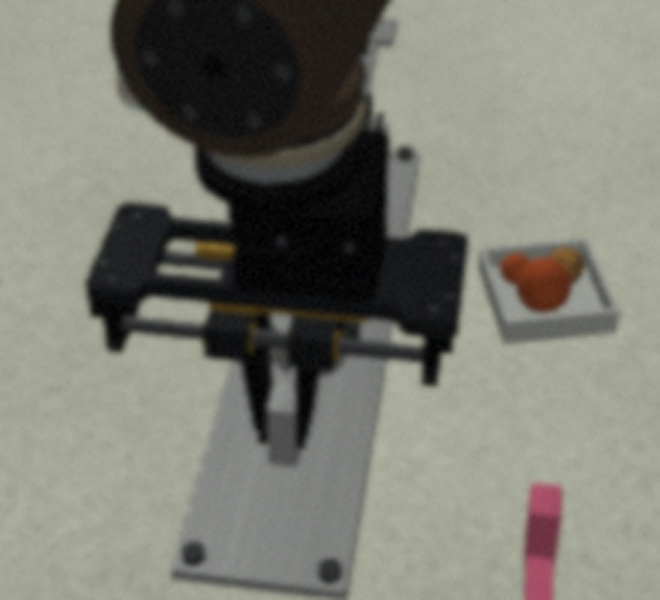

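The fingers hold the tab at about (285,420) in the crop, square to the plate, and the puck is hidden behind them. I'll let go, rise and check the fit.

Emit:
step_arm([
  {"slide": [0,0,0],"roll": 0},
  {"slide": [0,0,0],"roll": 0},
  {"slide": [0,0,0],"roll": 0},
  {"slide": [0,0,0],"roll": 0},
], fingers=0.5)

```text
t: 9.45
eef_pos: [459.9, 135.0, 25.5]
tcp_rot: [3.141, 0.0, 1.869]
ft_force: [0.3, 0.3, -0.2]
opening: 0.488
grip_force: 0.0
```

Emit:
step_arm([
  {"slide": [0,0,-0.03],"roll": 0},
  {"slide": [0.0,0,-0.08],"roll": 0},
  {"slide": [0.02,0,-0.14],"roll": 0},
  {"slide": [0.03,0,-0.18],"roll": 0},
  {"slide": [0.03,0,-0.18],"roll": 0},
])

```text
t: 10.07
eef_pos: [451.7, 164.5, 208.1]
tcp_rot: [3.136, 0.001, 1.87]
ft_force: [-0.5, -0.3, 0.0]
opening: 0.499
grip_force: 0.0
```

```bash
python3 - <<'E'
from h import *
np.set_printoptions(precision=4,suppress=True)
s,p,R=tcp(); print(s["t"],p,s["tcp_rot"],s["ft_force"])
u=np.array([np.cos(1.869),np.sin(1.869)]);O=np.array([509.5,-27])
c=imaging.read_camera("wrist");save(c,"w5")
for t in ["die_tab","die","seat"]:
    for m in mark_of("wrist",t)[:2]:
        P=at_z(c,m["uv"],50 if t=="die_tab" else 8); r=P[:2]-O
        print(t,m["confidence"],m["uv"],P,"press",r@u,-r[0]*u[1]*1+r[1]*u[0])
s3=np.array([P for P in []])
a=c["color"]; cv2.imwrite("pics/w5c.png",cv2.resize(cv2.cvtColor(a[150:370,220:440],cv2.COLOR_RGB2BGR),None,fx=2.5,fy=2.5,interpolation=2))
E
```

```text
10.075 [451.7495 164.4628 208.0824] [3.136  0.0005 1.8697] [-0.4808 -0.2511  0.0488]
die_tab 0.86 [181.7, 210.7] [318.2377 139.5045  50.    ] press 215.3495054823412 133.9014626325179
die_tab 0.58 [323.7, 255.4] [461.5027 136.8266  50.    ] press 170.69799546131824 -2.253834373786084
die 0.94 [191.1, 135.2] [296.5865 208.3088   8.    ] press 287.478352506176 134.38212584716638
die 0.78 [323.6, 310.5] [484.5365  61.776    8.    ] press 92.19233018288267 -2.2209708262519534
```

View pics/w5c.png

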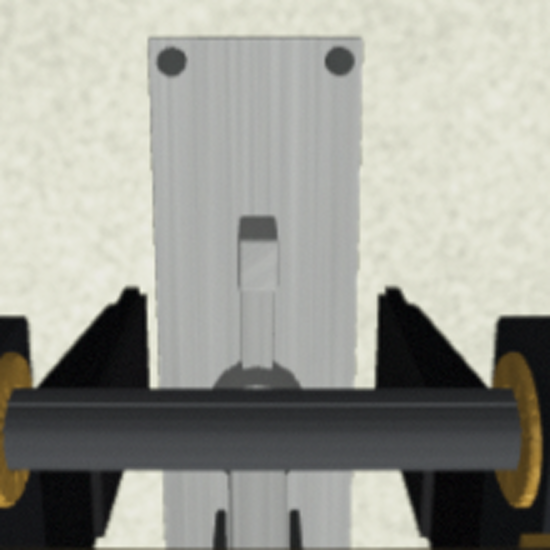

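The tab (258,265 in the crop) lies along the plate and the puck is in under the jaw, with its centre at press x about 91. Next I'll move to the handle with the fingers shut.

Emit:
step_arm([
  {"slide": [-0.06,0,-0.005],"roll": 0},
  {"slide": [-0.12,0,-0.01],"roll": 0},
  {"slide": [-0.18,0,-0.01],"roll": 0},
  {"slide": [-0.24,0,-0.01],"roll": 0},
  {"slide": [-0.295,0,-0.01],"roll": 0},
], fingers=0.0)

```text
t: 10.9
eef_pos: [537.5, -120.7, 213.9]
tcp_rot: [-3.14, -0.001, 1.868]
ft_force: [0.0, 1.1, -0.6]
opening: 0.037
grip_force: 0.0
```

```bash
cat >> h.py <<'E'
u=np.array([np.cos(1.869),np.sin(1.869)]);v=np.array([-u[1],u[0]]);O=np.array([509.5,-27.])
def pr(P): r=np.array(P)[:2]-O; return np.round([r@u,r@v,P[2]],1)
E
python3 - <<'E'
from h import *
np.set_printoptions(precision=4,suppress=True)
s,p,R=tcp(); print(s["t"],p,pr(p),s["tcp_rot"],s["ft_force"],s["opening"])
for cam in ("side","wrist","top"):
    c=imaging.read_camera(cam); save(c,cam+"6")
    for t in ["handle_end","die","die_tab","release_pad"]:
        for m in mark_of(cam,t)[:2]:
            P=at_depth(c,m["uv"])
            if P is not None: print(cam,t,m["confidence"],m["uv"],P,pr(P))
    if cam=="side": cv2.imwrite("pics/s6c.png",cv2.resize(cv2.cvtColor(c["color"][130:380,230:450],cv2.COLOR_RGB2BGR),None,fx=2.4,fy=2.4,interpolation=2))
E
```

```text
10.9 [ 537.497  -120.6803  213.8841] [-97.8   0.8 213.9] [-3.1396 -0.0014  1.8678] [ 0.0293  1.1418 -0.5992] 0.03697280918632151
side handle_end 0.97 [354.2, 177.7] [ 541.7545 -156.3803  168.4392] [-133.1    7.2  168.4]
side handle_end 0.55 [325.3, 334.0] [457.6721 139.1804  49.7163] [174.1   0.7  49.7]
side die 0.85 [334.0, 315.0] [472.0333  79.3401  33.736 ] [112.7   4.6  33.7]
side die 0.84 [407.7, 431.4] [286.1993 231.5285  23.0182] [312.7 137.5  23. ]
side die_tab 0.6 [410.7, 366.9] [315.9981 138.3861  41.8706] [214.9 136.4  41.9]
side die_tab 0.59 [326.5, 332.5] [457.7034 134.9582  49.1709] [170.    1.9  49.2]
side release_pad 0.63 [356.3, 207.8] [ 571.0823 -235.8548   50.2725] [-217.7    2.5   50.3]
wrist handle_end 0.29 [466.3, 284.3] [ 700.9806 -136.7965   39.3809] [-161.2 -150.8   39.4]
wrist die 0.61 [327.3, 32.0] [494.3882  31.2756 106.5972] [ 60.1  -2.7 106.6]
wrist release_pad 0.47 [326.7, 335.8] [531.6288 -94.1917 309.4625] [-70.7  -1.4 309.5]
top handle_end 0.59 [310.0, 240.6] [478.9113  55.7393 103.2052] [ 88.1   4.9 103.2]
top die 0.73 [309.1, 242.4] [475.8098  57.3678 102.0468] [ 90.5   7.4 102. ]
top die 0.66 [234.4, 340.5] [294.3877 201.0462  33.5698] [281.2 138.6  33.6]
top die_tab 0.76 [269.1, 328.2] [318.0854 134.9163  40.1392] [211.  135.4  40.1]
top die_tab 0.72 [267.7, 251.0] [462.2724 137.3766  49.1583] [171.   -3.2  49.2]
```

View pics/s6c.png

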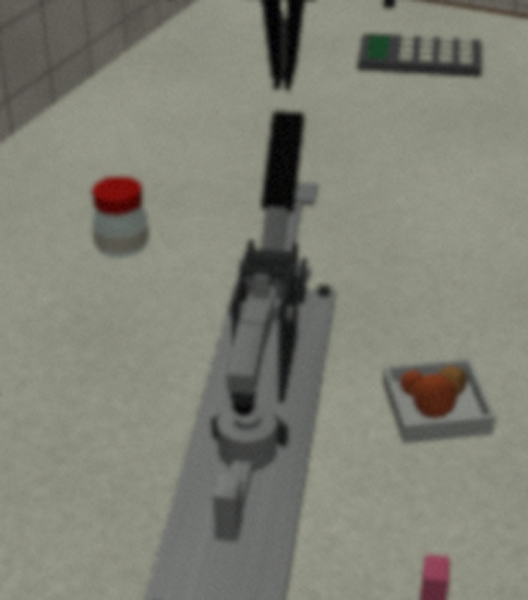

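The crop shows the puck sitting between both V plates, (222,430) and (285,435), under the jaw. The shut fingers are above the handle grip, at (280,85). Next, down onto the grip.

Emit:
step_arm([
  {"slide": [-0.01,0,0.01],"roll": 0},
  {"slide": [-0.019,0,0.03],"roll": 0},
  {"slide": [-0.019,0,0.048],"roll": 0},
  {"slide": [-0.019,0,0.048],"roll": 0},
])

```text
t: 12.15
eef_pos: [542.6, -136.8, 165.9]
tcp_rot: [-3.139, -0.002, 1.868]
ft_force: [0.5, 0.8, 0.8]
opening: 0.006
grip_force: 0.0
```

Emit:
step_arm([
  {"slide": [0,0,0.003],"roll": 0},
  {"slide": [0,0,0.006],"roll": 0},
  {"slide": [0,0,0.009],"roll": 0},
  {"slide": [0,0,0.012],"roll": 0},
  {"slide": [0,0,0.014],"roll": 0},
])

```text
t: 12.78
eef_pos: [543.2, -136.4, 153.3]
tcp_rot: [3.142, 0.0, 1.869]
ft_force: [0.3, -0.7, 1.4]
opening: 0.005
grip_force: 0.3
```

Emit:
step_arm([
  {"slide": [-0.001,0,0.003],"roll": 0},
  {"slide": [-0.002,0,0.006],"roll": 0},
  {"slide": [-0.003,0,0.009],"roll": 0},
  {"slide": [-0.004,0,0.012],"roll": 0},
  {"slide": [-0.004,0,0.015],"roll": 0},
])

```text
t: 13.4
eef_pos: [545.1, -140.9, 139.2]
tcp_rot: [3.14, 0.002, 1.869]
ft_force: [0.6, -3.0, 9.8]
opening: 0.005
grip_force: 4.0
```

Emit:
step_arm([
  {"slide": [0,0,0.003],"roll": 0},
  {"slide": [0,0,0.006],"roll": 0},
  {"slide": [0,0,0.009],"roll": 0},
  {"slide": [0,0,0.012],"roll": 0},
  {"slide": [0,0,0.015],"roll": 0},
])

```text
t: 14.02
eef_pos: [545.5, -141.1, 124.3]
tcp_rot: [3.139, 0.003, 1.869]
ft_force: [0.7, -2.8, 10.6]
opening: 0.003
grip_force: 4.5
```

Emit:
step_arm([
  {"slide": [0,0,0.003],"roll": 0},
  {"slide": [0,0,0.006],"roll": 0},
  {"slide": [0,0,0.009],"roll": 0},
  {"slide": [0,0,0.012],"roll": 0},
])

```text
t: 14.52
eef_pos: [545.9, -141.5, 112.7]
tcp_rot: [3.138, 0.004, 1.869]
ft_force: [1.5, -4.8, 10.9]
opening: 0.006
grip_force: 5.0
```

Emit:
step_arm([
  {"slide": [0,0,0.002],"roll": 0},
  {"slide": [0,0,0.004],"roll": 0},
  {"slide": [0,0,0.006],"roll": 0},
])

```text
t: 14.9
eef_pos: [545.8, -141.5, 106.5]
tcp_rot: [3.138, 0.004, 1.869]
ft_force: [1.7, -4.8, 8.0]
opening: 0.003
grip_force: 3.7
```

Emit:
step_arm([
  {"slide": [0,0,0.002],"roll": 0},
  {"slide": [0,0,0.003],"roll": 0},
  {"slide": [0,0,0.004],"roll": 0},
])

```text
t: 15.28
eef_pos: [545.3, -141.0, 102.0]
tcp_rot: [3.14, 0.002, 1.869]
ft_force: [1.7, -3.3, 5.8]
opening: 0.006
grip_force: 2.5
```

Emit:
step_arm([
  {"slide": [0,0,0.001],"roll": 0},
  {"slide": [0,0,0.002],"roll": 0},
])

```text
t: 15.52
eef_pos: [544.8, -140.6, 99.6]
tcp_rot: [3.141, 0.001, 1.869]
ft_force: [2.1, -2.4, 3.8]
opening: 0.002
grip_force: 1.9
```

Emit:
step_arm([
  {"slide": [0,0,0.001],"roll": 0},
  {"slide": [0,0,0.002],"roll": 0},
])

```text
t: 15.78
eef_pos: [544.2, -140.1, 97.2]
tcp_rot: [-3.141, -0.0, 1.869]
ft_force: [1.8, -1.5, 2.5]
opening: 0.006
grip_force: 1.4
```

Emit:
step_arm([
  {"slide": [0,0,0.001],"roll": 0},
  {"slide": [0,0,0.002],"roll": 0},
])

```text
t: 16.02
eef_pos: [544.2, -140.1, 95.3]
tcp_rot: [-3.141, -0.0, 1.869]
ft_force: [1.3, -1.1, 3.2]
opening: 0.005
grip_force: 1.5
```

Emit:
step_arm([
  {"slide": [0,0,0.001],"roll": 0},
  {"slide": [0,0,0.001],"roll": 0},
])

```text
t: 16.27
eef_pos: [544.4, -140.1, 94.6]
tcp_rot: [3.142, 0.0, 1.869]
ft_force: [0.4, -0.5, 7.9]
opening: 0.004
grip_force: 3.4
```

```bash
python3 - <<'E'
from h import *
np.set_printoptions(precision=4,suppress=True)
s,p,R=tcp(); print(s["t"],p,pr(p),s["ft_force"])
c=imaging.read_camera("side"); save(c,"s7")
for t in ["handle_end","handle","jaw","pad_tip"]:
    for m in mark_of("side",t)[:2]:
        P=at_depth(c,m["uv"]); 
        if P is not None: print(t,m["confidence"],m["uv"],P,pr(P))
E
```

```text
16.275 [ 544.3546 -140.137    94.6151] [-118.4   -0.1   94.6] [ 0.3531 -0.5328  7.8519]
handle_end 0.79 [353.7, 205.0] [ 550.7227 -175.4583   94.5729] [-154.     4.2   94.6]
handle 0.57 [342.0, 239.9] [515.01   -43.5748  99.3766] [-17.5  -0.4  99.4]
handle 0.33 [353.4, 207.7] [ 545.3798 -162.0274   96.6354] [-139.6    5.4   96.6]
jaw 0.97 [336.3, 259.0] [500.6341  10.0011  96.4539] [38.  -2.4 96.5]
```

Emit:
step_arm([
  {"slide": [0,0,-0.002],"roll": 0},
  {"slide": [0,0,-0.004],"roll": 0},
])

```text
t: 16.77
eef_pos: [543.8, -139.9, 98.1]
tcp_rot: [-3.14, -0.001, 1.869]
ft_force: [0.2, 0.2, -0.3]
opening: 0.006
grip_force: 0.0
```

```bash
python3 - <<'E'
from h import *
np.set_printoptions(precision=4,suppress=True)
s,p,R=tcp(); print(s["t"],p,pr(p),s["ft_force"])
c=imaging.read_camera("side"); save(c,"s8")
for t in ["handle_end"]:
    for m in mark_of("side",t)[:2]:
        P=at_depth(c,m["uv"]); 
        if P is not None: print(t,m["confidence"],m["uv"],P,pr(P))
E
```

```text
16.775 [ 543.7765 -139.9389   98.1189] [-118.     0.4   98.1] [ 0.1846  0.153  -0.2939]
handle_end 0.79 [350.2, 205.0] [ 537.9125 -129.6594  122.044 ] [-106.5    3.   122. ]
handle_end 0.37 [326.8, 331.9] [457.9328 133.4593  49.0396] [168.5   2.1  49. ]
```

Emit:
step_arm([
  {"slide": [0,0,-0.02],"roll": 0},
  {"slide": [0,0,-0.045],"roll": 0},
  {"slide": [-0.04,0,-0.05],"roll": 0},
  {"slide": [-0.08,0,-0.05],"roll": 0},
  {"slide": [-0.103,0,-0.05],"roll": 0},
])

```text
t: 17.5
eef_pos: [574.7, -240.1, 148.1]
tcp_rot: [-3.141, -0.0, 1.868]
ft_force: [-1.1, -0.4, 0.2]
opening: 0.006
grip_force: 0.0
```

```bash
python3 - <<'E'
from h import *
np.set_printoptions(precision=4,suppress=True)
s,p,R=tcp(); print(s["t"],p,pr(p),s["tcp_rot"],s["ft_force"])
for cam in ["side","wrist"]:
    c=imaging.read_camera(cam); save(c,cam+"9")
    for t in ["handle_end","jaw","pad_tip","die_tab","release_pad"]:
        for m in mark_of(cam,t)[:2]:
            P=at_depth(c,m["uv"]); 
            if P is not None: print(cam,t,m["confidence"],m["uv"],P,pr(P))
    if cam=="side": cv2.imwrite("pics/s9c.png",cv2.resize(cv2.cvtColor(c["color"][180:370,260:420],cv2.COLOR_RGB2BGR),None,fx=3.1,fy=3.1,interpolation=2))
E
```

```text
17.5 [ 574.6868 -240.0711  148.1467] [-222.8    0.3  148.1] [-3.1413 -0.0002  1.8679] [-1.099  -0.3714  0.214 ]
side handle_end 0.64 [350.0, 205.0] [ 557.227  -171.2556   95.219 ] [-151.9   -3.2   95.2]
side jaw 0.75 [336.1, 259.5] [500.076   11.9353  96.8531] [40.  -2.4 96.9]
side die_tab 0.98 [326.4, 331.4] [459.3813 132.0505  48.2363] [166.8   1.2  48.2]
side die_tab 0.85 [409.8, 365.4] [318.3685 135.3427  40.8479] [211.3 135.   40.8]
side release_pad 0.41 [356.3, 211.1] [ 543.2645 -172.2354   83.4838] [-148.7   10.4   83.5]
wrist handle_end 0.55 [323.4, 167.2] [ 557.2504 -180.9143   95.0165] [-161.2   -0.4   95. ]
wrist release_pad 0.57 [323.9, 234.9] [ 573.271  -232.483    49.9632] [-215.2   -0.6   50. ]
```

View pics/s9c.png

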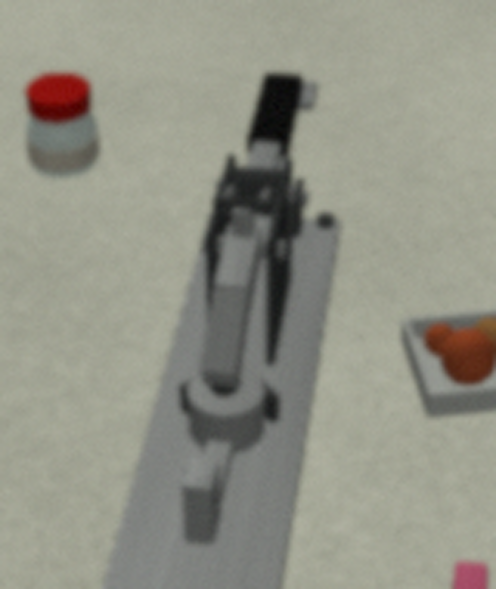

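The crop shows the handle level and down by itself, with its grip at (275,110). The jaw's pad sits on the plunger at (222,380) and the die is in the V. Now the release paddle.

Emit:
step_arm([
  {"slide": [0.001,0,0.035],"roll": 0},
  {"slide": [0.001,0,0.07],"roll": 0},
  {"slide": [0.001,0,0.09],"roll": 0},
  {"slide": [0.001,0,0.09],"roll": 0},
])

```text
t: 18.6
eef_pos: [573.7, -237.3, 57.2]
tcp_rot: [-3.14, -0.002, 1.869]
ft_force: [-0.5, 0.6, 0.1]
opening: -0.0
grip_force: 0.0
```

Emit:
step_arm([
  {"slide": [0,0,0.013],"roll": 0},
  {"slide": [0,0,0.025],"roll": 0},
  {"slide": [0,0,0.036],"roll": 0},
  {"slide": [0,0,0.038],"roll": 0},
])

```text
t: 19.1
eef_pos: [574.0, -237.6, 19.6]
tcp_rot: [-3.141, -0.001, 1.869]
ft_force: [-0.4, 1.2, 1.8]
opening: 0.002
grip_force: 0.7
```

Emit:
step_arm([
  {"slide": [-0.003,0,-0.03],"roll": 0},
  {"slide": [-0.01,0,-0.07],"roll": 0},
  {"slide": [-0.04,0,-0.12],"roll": 0},
  {"slide": [-0.08,0,-0.16],"roll": 0},
  {"slide": [-0.08,0,-0.16],"roll": 0},
])

```text
t: 19.73
eef_pos: [598.8, -316.9, 183.6]
tcp_rot: [3.138, 0.005, 1.867]
ft_force: [-0.3, 0.5, -0.7]
opening: 0.005
grip_force: 0.0
```

```bash
python3 - <<'E'
from h import *
np.set_printoptions(precision=4,suppress=True)
s,p,R=tcp(); print(s["t"],p,pr(p),s["tcp_rot"],s["ft_force"])
for cam in ["side","top"]:
    c=imaging.read_camera(cam); save(c,cam+"10")
    for t in ["handle_end","jaw","die","die_tab","release_pad"]:
        for m in mark_of(cam,t)[:2]:
            P=at_depth(c,m["uv"]); 
            if P is not None: print(cam,t,m["confidence"],m["uv"],P,pr(P))
    if cam=="side": cv2.imwrite("pics/s10c.png",cv2.resize(cv2.cvtColor(c["color"][140:370,230:450],cv2.COLOR_RGB2BGR),None,fx=2.6,fy=2.6,interpolation=2))
E
```

```text
19.725 [ 598.81   -316.8905  183.6128] [-303.3   -0.2  183.6] [3.138  0.0048 1.8669] [-0.2985  0.5198 -0.7084]
side handle_end 0.85 [353.3, 177.3] [ 679.6911 -461.9476   -1.7485] [-465.8  -34.9   -1.7]
side jaw 0.76 [338.9, 258.9] [493.9157  13.4058 101.1069] [ 43.2   3.  101.1]
side die 0.73 [408.5, 430.5] [285.4737 230.7332  24.5207] [312.2 138.4  24.5]
side die 0.71 [332.3, 318.8] [474.5135  81.1404  25.3774] [113.6   1.7  25.4]
side die_tab 0.96 [324.4, 333.4] [460.1457 137.5379  48.4492] [171.8  -1.2  48.4]
side die_tab 0.68 [413.3, 364.8] [313.7815 133.0388  42.0329] [210.5 140.1  42. ]
side release_pad 0.72 [281.8, 233.5] [ 704.3253 -128.9252    8.6466] [-154.7 -156.3    8.6]
side release_pad 0.63 [356.3, 207.2] [ 572.5424 -239.1608   49.6899] [-221.3    2.1   49.7]
top handle_end 0.62 [444.2, 192.5] [ 554.0641 -164.9913  156.9055] [-145.    -2.1  156.9]
top jaw 0.95 [346.7, 227.7] [500.4592  -8.1511 115.0264] [ 20.7   3.1 115. ]
top die 0.7 [309.6, 241.5] [477.5352  56.617   98.9833] [89.3  6.  99. ]
top die 0.57 [235.5, 342.2] [290.5581 199.7203  29.7733] [281.  142.7  29.8]
top die_tab 0.76 [269.3, 328.9] [316.9317 134.4103  41.0466] [210.9 136.6  41. ]
top die_tab 0.73 [264.2, 247.8] [469.6869 150.0717   7.6059] [181.  -14.    7.6]
top release_pad 0.89 [463.7, 193.9] [ 568.3544 -229.7903   49.3381] [-211.1    3.3   49.3]
```

View pics/s10c.png

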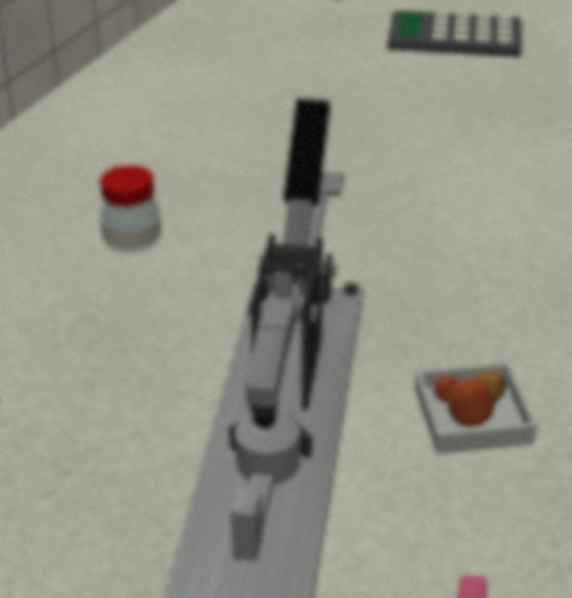

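The handle has sprung up (grip at (307,150) in the crop) and the jaw is open. The die stands in the V at (268,445) with its plunger in, the paddle is back at rest, and the jar and dish have not moved.

```bash
python3 -c "
from cell import env; print(env.job_done())"
```

```text
the job is handed in; nothing more can be done
None
```

The job is handed in at about 20 s on the robot's clock: I slid the die home in the V stop, locked the press on it and released it with the back lever; the last pictures show the die in the V, the jaw open, the lever back at rest and the jar and dish unmoved, and I judged the plunger fully in from the pictures, not by measuring it.

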